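Ease the long rolling pin out of a drawer that only opens halfway

ROBOT

A 6-joint arm with a two-finger parallel gripper is mounted at the origin on the work surface; the furniture and walls round the work are solid. World frame = base frame: x ahead of the robot, y to its left, z up, the work surface at z = 0. Lengths are in m, angles in rad, forces in N, time in s.
With the tool pointing down it reaches from about 0.225 to 0.875 m from the base axis. Payload 3.4 kg.
Tool frame: the origin (TCP) lies between the finger pads; the fingertips stand 22 mm ahead of it and the grasp point (between the pads) lies 3 mm ahead of it (manip.finger_overhang is the distance from the TCP to the fingertips, in m); z points along the fingers, y is the line along which they close (so a half turn about z gives the same grasp; the last joint's range is limited). The gripper opens to 85 mm and grips with 20 to 120 N. Pads are 22 mm wide; open, the fingers measure 114 mm over their backs; the gripper's body (76 mm by 85 mm) begins 54 mm behind the grasp point. The pads swing forward as they close: fully open they stand 13 mm farther back than shut.
Start: joints at [1.094, 0.276, 1.505, -0, 1.361, -0.121], TCP at [0.2, 0.539, 0.253] pointing down, gripper open.
Joint ranges: [-2.89, 2.89], [-0.75, 2.08], [0.22, 2.7], [-1.18, 4.32], [0.11, 2.71], [-2.7, 2.7]. Speed limits (rad/s): [2.57, 2.57, 3.14, 3.14, 3.14, 3.14].

INTERFACE

Orientations are given as a unit quaternion [w, x, y, z].
In Python, from rig import get_state, eyes, order, manip gives the robot as it stands.
- The arm moves only by the tool drive_tool, never from a script. Its argument "rows" is a list of rows, each a list of 4 numbers: the shift along the tool's x, y, z in units of 25 mm (1.0 is 25 mm), then the turn about the tool's z in units of 6 degrees (1.0 is 6 degrees). A call has exactly 8 rows; each row is the pose to reach, as a shift and turn from the pose commanded when the call began, along the tool's axes at that moment; what a row does not reach only later rows make up. A row lasts 1/12 s, in which the tool goes at most 41.7 mm and 7.16 degrees, less where a joint would pass 70% of its speed; a pose out of reach is approached as far as the arm can. A call with a gripper value outside its range is refused whole. "grip" is the finger opening in mm, from 0 to 85.4, set as the call begins (left out, the last holds). The fingers move at their own pace and stop on an object; "newtons" is the grip in N (left out, the last holds). Time passes only in rows, so rows that repeat a pose let the fingers close, or fill a call up. It gives the time, the measured TCP pose, the force, the opening and the grip force at its end, in the units of the state.
- get_state(): the state, without advancing time (a new reading comes with each control period).
- eyes.get_image(name): name is "scene" or "top"; returns (picture, depth): 400x640x3 uint8, red, green, blue; 400x640 float32, m along the optical axis (not along the pixel's ray), 0 where there is no reading.
- eyes.camera_info(name): a dict with "fx", "fy", "cx", "cy" (pixels), "R" (3x3) and "t" (3): a world point X has camera coordinates R X + t. Camera axes: x right, y down, z forward; pixel columns grow to the right and rows downward; lengths in m; the calibration is good to about 2 mm. A picture is of the moment at which its call begins. camera_info takes no time and is no camera call.
- order.sign_off(): hands the job in; it is judged then, once.
The state is a dict: "clock": time; "qpos": joint angles; "qd": joint speeds; "effort": joint torques, N m; "position": TCP position; "ee_rot": TCP orientation; "contact_force": force on the tool from outside, world axes, zero at the start; "moment": the same for the moment, N m; "width": finger opening in m; "gripper_force": force on a finger pad.
Only numpy, scipy, OpenCV 4.12 (cv2) and the standard library are available. Lean on these libraries where they do the work, as an engineer would, in place of code of your own. Each camera call takes 0.05 s, during which the arm holds its last target. There are 200 camera calls.

TASK

Pull the countertop drawer out to its stop and take out the rolling pin, which is longer than the opening: tip its near end up over the drawer's front and ease it out at a slant from under the box's top, without forcing it. Finish while still holding the pin in the gripper, still and level, all of it out in front of the box and at least a hand's breadth above the open drawer (do not put it down or let go). Leave the drawer open and the wooden spoon lying in it, and do not disturb the mug, the lemon and the garlic.

Things in the scene. Friction and masses are not known exactly. Their poses are not given: they have to be found in the camera images.
- drawer_box: Fixed wooden drawer box on the worktop, 290 wide (y), 372 deep (x), 122 high. Origin on the worktop under the middle of its front face; x points into the box, z up; the drawer opens toward -x, to the robot's left and partly toward it. Its top board is 14 thick, its underside 108 above the worktop, from x = 0 back. A tin and a round salt box stand on top, at x > 250.
- drawer (a joint): The drawer's slide in m: 0 closed, grows as it opens, 0.195 at its stop. It stays where it is left; about 1.5 N (plus 6 N per m/s) moves it. It starts shut or up to 8 mm open. The drawer moves along the box's -x.
- drawer_handle (a point): Middle of the drawer's dark round bar handle: bar 10 thick, 128 long along the box's y, 88 above the worktop, 40 in front of the drawer's front; two posts at 50 either side of the middle. Moves with the drawer. It can be pinched from above with the fingers closing along the box's x.
- drawer_floor (a point): Middle of the drawer's inner floor, 22 above the worktop; moves with the drawer, axes as the box's. Inside 335 long (x), 238 wide (y); side and back walls reach 66 above the worktop. A divider 6 thick along x at y = 0, up to 56 above the worktop, makes two lengthwise compartments 116 wide: the pin lies in one, the spoon in the other, either way round.
- drawer_edge (a point): Middle of the upper edge of the drawer's white front, on its inner face, 102 above the worktop; moves with the drawer. The front is 14 thick and flush with the box when shut. At the stop the opening from here to the edge of the box's top board is 181 long.
- rolling_pin: Slim pale-wood rolling pin, 300 long, 30 in diameter, tapering to 23 over the last 45 at each end; 0.13 to 0.21 kg. Origin: its centre; its x axis runs along it. It lies lengthwise on the drawer's floor (axis 15 above it) and may roll a little about its x axis.
- pin_end (a point): Centre of the pin's end face at its -x end: always the end that starts nearest the drawer's front. 150 from the pin's centre.
- spoon: Wooden spoon, 316 x 54 x 14, loose on the drawer's floor in the other compartment; origin under its middle. It stays in the drawer.
- mug: Blue and white mug, 86 wide, 107 high, with a handle; loose on the worktop to the robot's left. Origin at the centre of its underside.
- lemon: Lemon, 71 x 53 x 51, loose on the worktop, left. Origin under its middle.
- garlic: Garlic bulb, 60 across and high, loose on the worktop, left. Origin under its middle.

How it is judged:
On the way, in this order (a step that is already met when the one before it is completed fails the run):
1. the drawer is pulled out to its stop (value of joint drawer above 0.187 m), for 0.2 s.
2. the pin is tipped: one end up over the drawer's front while the other is still under the box's top (height (world z) of pin_end above 0.112 m and x of pin_end in the frame of drawer_box below -0.05 m and height (world z) of rolling_pin below 0.11 m and x of rolling_pin in the frame of drawer_box above -0.1 m), for 0.1 s.
At the end, for the whole second after the job is handed in: Drawer within 20 mm of its stop, spoon in it. Fingers hold the pin at rest, level within 0.3 rad, touching neither box nor drawer, its centre over 165 mm above the worktop and over 125 mm in front of the box's front face (60 mm if held within 0.6 rad of crosswise) (value of joint drawer above 0.175 m and contact force between the fingers and rolling_pin above 2 N and contact force between rolling_pin and drawer_box below 0.2 N and linear speed of rolling_pin below 0.03 m/s and angle between rolling_pin's own x axis and vertical between 1.27 and 1.87 rad and height (world z) of rolling_pin above 0.165 m and (x of rolling_pin in the frame of drawer_box below -0.125 m or (angle between the x axis of rolling_pin and the y axis of drawer_box, either way round below 0.6 rad and x of rolling_pin in the frame of drawer_box below -0.06 m)) and z of spoon in the frame of drawer_floor below 0.03 m and x of spoon in the frame of drawer_floor between -0.05 and 0.05 m and horizontal distance between spoon and drawer_floor below 0.13 m); the arm keeps its last pose, push and grip.
It fails at once if the pin is forced against the box or drawer (over 40 N) (contact force between rolling_pin and drawer_box above 40 N).
It fails at once if the spoon is lifted out of the drawer (height (world z) of spoon above 0.09 m).
It fails at once if the mug, lemon or garlic is pushed more than 30 mm (distance of any of mug, lemon, garlic from where it was at the start of the episode above 0.03 m).
It also fails if it takes over 50 s, if anything falls off the work surface, if the arm or the gripper's body presses on something with over 40 N, if the wrist force passes 120 N, or if a joint passes its speed limit or range.

## Working session

There is one attempt and no reset: what is moved stays moved. The work goes in short steps, Python scripts to look and compute and a tool call to move; the robot and the scene stay as the last step left them, time stands still between calls to the robot, and variables do not carry over. Pictures are saved under pics/ and viewed, at most 10 in all, crops included, and the job is handed in when it is done.

Besides the shell and the picture viewer there is one more tool, called after "Request:" as name(argument=value, ...), one argument or row to a line, values as JSON. drive_tool: Moves the arm, as the interface text tells. Its arguments: {"type":"object","properties":{"rows":{"type":"array","items":{"type":"array","items":{"type":"number"}}},"grip":{"type":"number"},"newtons":{"type":"number"}},"required":["rows"]}

```bash
ls; mkdir -p pics; python3 - <<'E'
from rig import get_state, eyes, order, manip
import cv2,numpy as np
print(get_state())
print([a for a in dir(manip) if a[0]!='_'])
for n in("scene","top"):
    im,d=eyes.get_image(n); cv2.imwrite(f"pics/{n}0.png",im[:,:,::-1]); np.save(f"pics/{n}0.npy",d)
    c=eyes.camera_info(n); print(n,c, 'campos',-np.array(c["R"]).T@np.array(c["t"]))
E
```

```text
pics
{'clock': 0.0, 'qpos': array([ 1.09397513e+00,  2.76589247e-01,  1.50613386e+00,  1.23724929e-05,
        1.36067020e+00, -1.21002512e-01]), 'qd': array([-0.00021752,  0.00182961, -0.00035078, -0.00122898, -0.00138943,
       -0.00054204]), 'effort': array([-1.08995348e-04, -4.16774046e+01, -2.45807451e+01, -5.02788298e-04,
        1.12024162e-02, -2.14865054e-05]), 'position': array([0.20008681, 0.53855328, 0.25244265]), 'ee_rot': array([-2.70908848e-04,  1.76973506e-01,  9.84215204e-01, -8.58620755e-04]), 'contact_force': array([-0.39689303, -0.33659846, -1.05724157]), 'moment': array([0.03916439, 0.01262743, 0.01971368]), 'gripper_force': 0.0, 'width': 0.08538879200649126}
['MotionError', 'finger_overhang']
scene {'fx': 374.90382314076135, 'fy': 374.90382314076135, 'cx': 326.6140583629962, 'cy': 196.44320050368304, 'R': array([[ 0.81046549, -0.58575115,  0.00642525],
       [-0.27338837, -0.38792484, -0.88021197],
       [ 0.51807769,  0.71162484, -0.47453725]]), 't': array([-0.38736191,  0.24992805,  0.69103656])} campos [ 0.02426026 -0.62170317  0.55040114]
top {'fx': 448.46348120908027, 'fy': 448.46348120908027, 'cx': 319.5936911343235, 'cy': 197.68643796189687, 'R': array([[-8.32966050e-03, -9.99964813e-01,  9.94789537e-04],
       [-9.82093468e-01,  7.99354252e-03, -1.88224661e-01],
       [ 1.88210086e-01, -2.54482383e-03, -9.82125495e-01]]), 't': array([0.0431023 , 0.51622996, 1.27251449])} campos [0.26784504 0.04221261 1.34689326]
```

View pics/scene0.png

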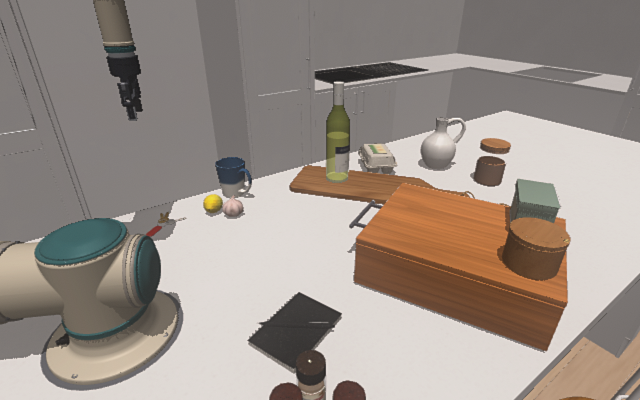

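View pics/top0.png

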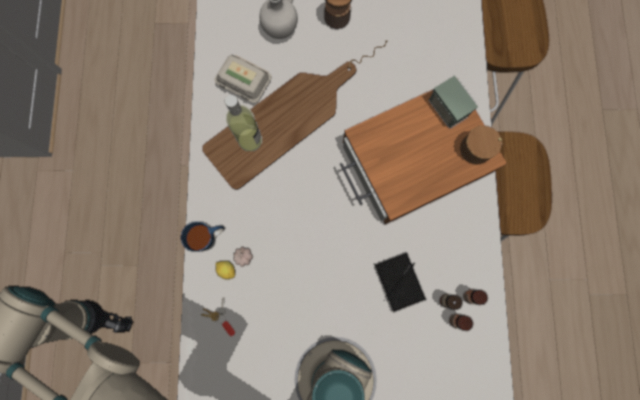

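The scene shows the box at right (scene px ~360-565, 190-330), with the handle at (368,215). In the top view the box's top spans (345,135)-(505,215), the bar handle is around (352,183), and the mug, lemon and garlic are at (200,236), (225,270) and (243,256).

```bash
cat > h.py <<'E'
import numpy as np,cv2
from rig import get_state, eyes
def cast(n,uv,z):
    c=eyes.camera_info(n);R=np.array(c["R"]);t=np.array(c["t"]);uv=np.atleast_2d(uv).astype(float)
    r=np.c_[(uv[:,0]-c["cx"])/c["fx"],(uv[:,1]-c["cy"])/c["fy"],np.ones(len(uv))]@R
    o=-R.T@t; s=(z-o[2])/r[:,2]; return o+s[:,None]*r
def cloud(n,d):
    c=eyes.camera_info(n);R=np.array(c["R"]);t=np.array(c["t"]);v,u=np.mgrid[:d.shape[0],:d.shape[1]]
    P=np.stack([(u-c["cx"])/c["fx"]*d,(v-c["cy"])/c["fy"]*d,d],-1); P=(P-t)@R; P[d==0]=np.nan; return P
def proj(n,X):
    c=eyes.camera_info(n);p=np.atleast_2d(X)@np.array(c["R"]).T+np.array(c["t"]); return np.c_[p[:,0]/p[:,2]*c["fx"]+c["cx"],p[:,1]/p[:,2]*c["fy"]+c["cy"]]
def tobox(X):
    b=np.load('box.npy');c,s=np.cos(b[2]),np.sin(b[2]);X=np.atleast_2d(X).astype(float).copy();X[:,:2]=(X[:,:2]-b[:2])@np.array([[c,-s],[s,c]]);return X
def toworld(X):
    b=np.load('box.npy');c,s=np.cos(b[2]),np.sin(b[2]);X=np.atleast_2d(X).astype(float).copy();X[:,:2]=X[:,:2]@np.array([[c,s],[-s,c]])+b[:2];return X
E
python3 - <<'E'
from h import *
for n in("top","scene"):
    im=cv2.imread(f"pics/{n}0.png");P=cloud(n,np.load(f"pics/{n}0.npy"))
    hsv=cv2.cvtColor(im,cv2.COLOR_BGR2HSV)
    m=(P[...,2]>.112)&(P[...,2]<.132)&(P[...,0]>.3)&(P[...,0]<.85)&(P[...,1]<.03)&(P[...,1]>-.45)
    m&=(hsv[...,1]>100)
    m=m.astype(np.uint8); k,l,st,ce=cv2.connectedComponentsWithStats(m);i=1+np.argmax(st[1:,4]);
    z=np.median(P[l==i][:,2]);v,u=np.where(l==i)
    W=cast(n,np.c_[u,v],.122)[:,:2]
    r=cv2.minAreaRect((W*1000).astype(np.float32));print(n,'ztop',z,r);print(cv2.boxPoints(r))
    # dark handle
    h=(P[...,2]>.075)&(P[...,2]<.105)&(P[...,0]>.3)&(P[...,0]<.75)&(P[...,1]<.1)&(P[...,1]>-.2)&(hsv[...,2]<90)
    v,u=np.where(h);print('handle',len(u),P[h].mean(0) if len(u) else 0, cast(n,np.c_[u,v],.088).mean(0) if len(u) else 0)
E
```

```text
top ztop 0.1232026857873842 ((646.5455932617188, -258.9420166015625), (286.6124267578125, 369.6835021972656), 25.319820404052734)
[[ 437.95474  -153.145   ]
 [ 596.0575   -487.31473 ]
 [ 855.1365   -364.739   ]
 [ 697.0337    -30.569305]]
handle 227 [ 0.55255926 -0.07612208  0.0897036 ] [ 0.55293429 -0.07623716  0.088     ]
scene ztop 0.12276995124486306 ((641.0913696289062, -260.6824035644531), (303.3155517578125, 370.0616760253906), 25.445449829101562)
[[ 424.64642  -158.76053 ]
 [ 583.644    -492.9243  ]
 [ 857.5363   -362.60428 ]
 [ 698.53876   -28.440521]]
handle 110 [ 0.54508129 -0.0577134   0.09155072] [ 0.54913467 -0.05332333  0.088     ]
```

```bash
python3 - <<'E'
from h import *
np.save('box.npy',[.5670,-.0908,np.radians(25.32-90)])
for n in("top","scene"):
    im=cv2.imread(f"pics/{n}0.png");P=cloud(n,np.load(f"pics/{n}0.npy"));V=im.max(2)
    uu,vv=np.meshgrid(np.arange(640),np.arange(400));Q=tobox(cast(n,np.c_[uu.ravel(),vv.ravel()],.088))
    s=(V.ravel()<100)&(Q[:,0]>-.075)&(Q[:,0]<-.005)&(abs(Q[:,1])<.09)
    h=np.histogram(Q[s,0],bins=np.arange(-.075,0,.005));print(n,h[0])
    b=s&(Q[:,0]<-.03);print('y',Q[b,1].min(),Q[b,1].max(),'x',np.median(Q[b,0]),'depth z',np.nanmedian(P[...,2].ravel()[b]))
    print('y hist',np.histogram(Q[b,1],bins=np.arange(-.09,.1,.01))[0])
E
```

```text
top [  0   0   0   0   0  17  65  11   6  13  17  68 105 105]
y -0.06211646955177213 0.06570006844438153 x -0.04312926525016866 depth z 0.09316374987179214
y hist [ 0  0  2  8 21  6  6  7  6  4  5  4  5 10 12  3  0  0]
scene [ 0  0  0  0 17 61 33  8 10 10  8  0  0  0]
y -0.0662018850122872 0.07073290028602115 x -0.046281594574628326 depth z 0.09209341317644684
y hist [ 0  0  5 11 19  9  7 10  7  7  8  7  7  9 15  7  1  0]
```

```bash
python3 - <<'E'
from h import *
for n in("top","scene"):
    P=cloud(n,np.load(f"pics/{n}0.npy"));Q=tobox(P.reshape(-1,3))
    for zlo,zhi in((.03,.1),(.1,.5)):
        s=(Q[:,2]>zlo)&(Q[:,2]<zhi)&(Q[:,0]<-.06)&(Q[:,0]>-.5)&(abs(Q[:,1])<.35)&(P.reshape(-1,3)[:,0]>.1)
        g=np.unique(np.round(Q[s][:,:2]/.04).astype(int),axis=0,return_counts=True)
        print(n,zlo,[(round(a*.04,2),round(b*.04,2),int(c)) for (a,b),c in zip(*g) if c>3])
s=get_state();b=np.load('box.npy')
w=toworld([[-.044,.002,.088]])[0];print(w)
# tool axes now
from scipy.spatial.transform import Rotation as Ro
q=s['ee_rot'];R=Ro.from_quat([q[1],q[2],q[3],q[0]]).as_matrix();print(R.round(3))
tcp=w+[0,0,.003]; print('shift units',(R.T@(tcp-s['position'])/.025).round(2),'above')
E
```

```text
top 0.03 [(np.float64(-0.48), np.float64(-0.08), 116), (np.float64(-0.48), np.float64(-0.04), 131), (np.float64(-0.48), np.float64(0.0), 25), (np.float64(-0.48), np.float64(0.04), 153), (np.float64(-0.48), np.float64(0.08), 121), (np.float64(-0.44), np.float64(-0.08), 40), (np.float64(-0.44), np.float64(-0.04), 105), (np.float64(-0.44), np.float64(0.04), 83), (np.float64(-0.4), np.float64(-0.08), 25), (np.float64(-0.4), np.float64(-0.04), 133), (np.float64(-0.4), np.float64(0.0), 4), (np.float64(-0.28), np.float64(0.24), 65), (np.float64(-0.28), np.float64(0.28), 4), (np.float64(-0.24), np.float64(0.24), 103), (np.float64(-0.2), np.float64(0.24), 10)]
top 0.1 [(np.float64(-0.48), np.float64(0.0), 14), (np.float64(-0.48), np.float64(0.04), 15), (np.float64(-0.48), np.float64(0.08), 30), (np.float64(-0.44), np.float64(0.04), 7), (np.float64(-0.28), np.float64(0.24), 231), (np.float64(-0.28), np.float64(0.28), 123), (np.float64(-0.24), np.float64(0.24), 498), (np.float64(-0.24), np.float64(0.28), 183), (np.float64(-0.2), np.float64(0.24), 22), (np.float64(-0.2), np.float64(0.28), 22)]
s
[... 511 characters left out ...]
np.float64(0.24), 298), (np.float64(-0.24), np.float64(0.28), 12), (np.float64(-0.2), np.float64(0.24), 10), (np.float64(-0.2), np.float64(0.28), 49)]
scene 0.1 [(np.float64(-0.48), np.float64(0.0), 25), (np.float64(-0.48), np.float64(0.04), 28), (np.float64(-0.48), np.float64(0.08), 18), (np.float64(-0.28), np.float64(0.24), 282), (np.float64(-0.28), np.float64(0.28), 18), (np.float64(-0.24), np.float64(0.24), 855), (np.float64(-0.24), np.float64(0.28), 189), (np.float64(-0.2), np.float64(0.24), 16), (np.float64(-0.2), np.float64(0.28), 91)]
[ 0.54999024 -0.05017159  0.088     ]
[[-0.937  0.348 -0.001]
 [ 0.348  0.937 -0.001]
 [ 0.    -0.002 -1.   ]]
shift units [-21.32 -17.19   6.49] above
```

Request:
drive_tool(
  rows=[
    [-1.2,-0.95,0,1.1],
    [-2.4,-1.9,0,2.2],
    [-3.6,-2.85,0,3.3],
    [-4.8,-3.8,0,4.4],
    [-6,-4.75,0,5.5],
    [-7.2,-5.7,0,6.6],
    [-8.4,-6.65,0,7.7],
    [-9.6,-7.6,0,8.8],
  ],
  grip=32,
  newtons=40,
)

```text
clock: 0.77
position: [0.3594, 0.2755, 0.2531]
ee_rot: [-0.0, 0.598, 0.801, -0.0]
contact_force: [0.6, 0.3, 0.0]
width: 0.0322
gripper_force: 0.0
```

```bash
cat > go.py <<'E'
import sys
from h import *
from scipy.spatial.transform import Rotation as Ro
def go(bx,yaw_deg=None):
    """bx: grasp point in box frame; prints tool shift units, turn units"""
    s=get_state();q=s['ee_rot'];R=Ro.from_quat([q[1],q[2],q[3],q[0]]).as_matrix()
    tcp=toworld([bx])[0]+[0,0,.003]; ya=np.degrees(np.arctan2(R[1,1],R[0,1]))
    d=None if yaw_deg is None else -((yaw_deg-ya+180)%360-180)/6
    print('t',round(s['clock'],2),'grasp box',(tobox(s['position'])[0]-[0,0,.003]).round(4),'yaw',round(ya,1),'F',s['contact_force'].round(1),'gf',round(float(s['gripper_force']),1),'w',round(float(s['width']),4))
    print('  shift',(R.T@(tcp-s['position'])/.025).round(2),'turn',d if d is None else round(d,2),'q',s['qpos'].round(2))
if __name__=='__main__':
    a=[float(v) for v in sys.argv[1:]]; go(a[:3],a[3] if len(a)>3 else None)
E
python3 go.py -.044 .002 .15 -64.7
```

```text
t 0.77 grasp box [-0.4199 -0.031   0.2501] yaw 16.5 F [0.6 0.3 0. ] gf 0.0 w 0.0322
  shift [-14.66   3.61   4.  ] turn 13.53 q [ 0.5   0.09  1.74 -0.    1.31  0.21]
```

Request:
drive_tool(
  rows=[
    [-1.3,0.3,0.2,1.1],
    [-2.6,0.6,0.4,2.2],
    [-3.9,0.9,0.6,3.3],
    [-5.2,1.2,0.8,4.4],
    [-6.5,1.5,1.0,5.5],
    [-7.8,1.8,1.2,6.6],
    [-9.1,2.1,1.4,7.7],
    [-10.4,2.4,1.6,8.8],
  ],
)

```text
clock: 1.43
position: [0.492, 0.0442, 0.2128]
ee_rot: [-0.0, 0.892, 0.451, -0.0]
contact_force: [0.4, 0.0, -0.4]
width: 0.0322
gripper_force: 0.0
```

```bash
python3 go.py -.044 .002 .14 -64.7
```

```text
t 1.43 grasp box [-0.1541 -0.0101  0.2098] yaw -36.3 F [ 0.4  0.  -0.4] gf 0.0 w 0.0322
  shift [-1.67  4.11  2.79] turn 4.73 q [-0.05  0.18  1.74  0.    1.22  0.58]
```

Request:
drive_tool(
  rows=[
    [-0.3,0.7,0.4,0.9],
    [-0.6,1.4,0.9,1.8],
    [-0.9,2.2,1.3,2.7],
    [-1.2,3.0,1.8,3.6],
    [-1.5,3.7,2.3,4.5],
    [-1.67,4.1,2.79,4.73],
    [-1.67,4.1,2.79,4.73],
    [-1.67,4.1,2.79,4.73],
  ],
)

```text
clock: 2.1
position: [0.5492, -0.048, 0.1425]
ee_rot: [-0.001, 0.975, 0.222, -0.001]
contact_force: [0.1, -0.3, -0.3]
width: 0.0321
gripper_force: 0.0
```

```bash
python3 go.py -.044 .002 .088 -64.7; python3 - <<'E'
from h import *
im,d=eyes.get_image("scene");cv2.imwrite("pics/s1.png",cv2.resize(im[130:330,270:510,::-1],None,fx=2.5,fy=2.5))
E
```

```text
t 2.1 grasp box [-0.0463  0.0022  0.1395] yaw -64.3 F [ 0.1 -0.3 -0.3] gf 0.0 w 0.0321
  shift [-0.    0.1   2.06] turn 0.06 q [-0.21  0.33  1.72  0.    1.09  0.91]
```

View pics/s1.png

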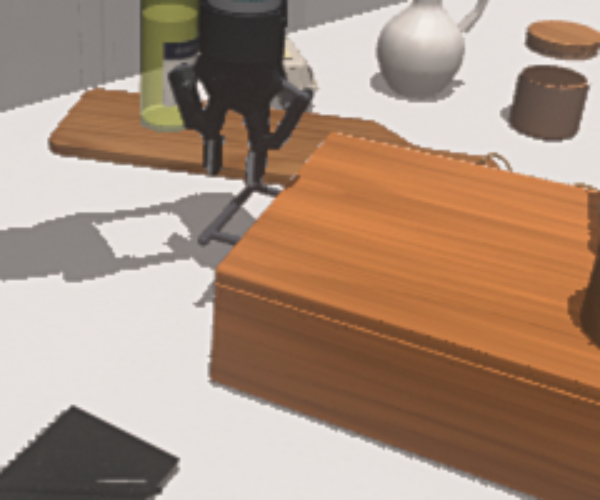

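The fingers (crop px ~(212,165) and (258,175)) straddle the line of the handle bar at (235,205), centred well. Lowering.

Request:
drive_tool(
  rows=[
    [0,0.1,0.5,0],
    [0,0.1,1.0,0],
    [0,0.1,1.5,0],
    [0,0.1,1.8,0],
    [0,0.1,2.0,0],
    [0,0.1,2.05,0],
    [0,0.1,2.05,0],
    [0,0.1,2.05,0],
  ],
)

```text
clock: 2.82
position: [0.5513, -0.0475, 0.0956]
ee_rot: [-0.001, 0.975, 0.222, 0.002]
contact_force: [-3.8, 8.8, 13.8]
width: 0.0318
gripper_force: 0.3
```

Request:
drive_tool(
  rows=[
    [0,0,0,0],
    [0,0,0,0],
    [0,0,0,0],
    [0,0,0,0],
    [0,0,0,0],
    [0,0,0,0],
    [0,0,0,0],
    [0,0,0,0],
  ],
  grip=0,
  newtons=40,
)

```text
clock: 3.48
position: [0.5519, -0.0503, 0.0937]
ee_rot: [0.0, 0.975, 0.222, 0.001]
contact_force: [-1.5, 0.8, 8.6]
width: 0.0087
gripper_force: 39.1
```

```bash
python3 go.py -.242 .002 .088 -64.7
```

```text
t 3.48 grasp box [-0.0431  0.0037  0.0907] yaw -64.3 F [-1.5  0.8  8.6] gf 39.1 w 0.0087
  shift [-0.02 -7.96  0.1 ] turn 0.06 q [-0.22  0.38  1.78  0.    0.98  0.91]
```

Request:
drive_tool(
  rows=[
    [0,-0.4,-0.1,0],
    [0,-1.2,-0.1,0],
    [0,-2.1,-0.1,0],
    [0,-3.0,-0.1,0],
    [0,-3.9,-0.1,0],
    [0,-4.8,-0.1,0],
    [0,-5.7,-0.1,0],
    [0,-6.5,-0.1,0],
  ],
)

```text
clock: 4.15
position: [0.4819, 0.0971, 0.0939]
ee_rot: [0.0, 0.975, 0.222, 0.002]
contact_force: [6.3, -0.6, -12.2]
width: 0.0083
gripper_force: 39.8
```

Request:
drive_tool(
  rows=[
    [0,-0.4,0,0],
    [0,-0.8,0,0],
    [0,-1.1,0,0],
    [0,-1.4,0,0],
    [0,-1.6,0,0],
    [0,-1.7,0,0],
    [0,-1.7,0,0],
    [0,-1.7,0,0],
  ],
)

```text
clock: 4.82
position: [0.4697, 0.123, 0.0939]
ee_rot: [0.013, 0.974, 0.227, 0.004]
contact_force: [17.7, -40.4, -19.4]
width: 0.0086
gripper_force: 40.8
```

```bash
python3 go.py -.242 .002 .088 -64.7
```

```text
t 4.82 grasp box [-0.2349  0.0035  0.0909] yaw -63.7 F [ 17.7 -40.4 -19.4] gf 40.8 w 0.0086
  shift [-0.05 -0.29  0.11] turn 0.16 q [ 0.13  0.29  1.93 -0.03  0.91  1.26]
```

Request:
drive_tool(
  rows=[
    [0,0.2,0.05,0],
    [0,0.3,0.1,0],
    [0,0.35,0.1,0],
    [0,0.35,0.1,0],
    [0,0.35,0.1,0],
    [0,0.35,0.1,0],
    [0,0.35,0.1,0],
    [0,0.35,0.1,0],
  ],
  grip=32,
)

```text
clock: 5.48
position: [0.4662, 0.1269, 0.0925]
ee_rot: [-0.0, 0.975, 0.222, 0.0]
contact_force: [0.2, 0.1, -0.3]
width: 0.0318
gripper_force: 0.0
```

Request:
drive_tool(
  rows=[
    [0,0,0,0],
    [0,0,-0.5,0],
    [0,0,-1.3,0],
    [0,0,-2.1,0],
    [0,0,-3,0],
    [0,0,-4,0],
    [0,0,-5,0],
    [0,0,-6,0],
  ],
)

```text
clock: 6.15
position: [0.466, 0.1265, 0.2435]
ee_rot: [-0.0, 0.975, 0.222, -0.0]
contact_force: [0.5, 0.0, 0.3]
width: 0.0319
gripper_force: 0.0
```

Request:
drive_tool(
  rows=[
    [-1.0,-0.5,0,0],
    [-2.0,-1,0,0],
    [-3,-1.5,0,0],
    [-4,-2,0,0],
    [-5,-2,0,0],
    [-6,-2,0,0],
    [-6,-2,0,0],
    [-6,-2,0,0],
  ],
)

```text
clock: 6.82
position: [0.3085, 0.1065, 0.2425]
ee_rot: [-0.0, 0.975, 0.222, 0.001]
contact_force: [-0.4, -0.2, -0.2]
width: 0.0318
gripper_force: 0.0
```

```bash
python3 go.py -.125 .06 .15 25.3; python3 - <<'E'
from h import *
for n in ("top","scene"):
    im,d=eyes.get_image(n);cv2.imwrite(f"pics/{n}2.png",im[:,:,::-1]);np.save(f"pics/{n}2.npy",d)
a=cv2.imread("pics/top2.png")[100:260,280:500];b=cv2.imread("pics/scene2.png")[140:340,280:520]
cv2.imwrite("pics/both2.png",np.vstack([cv2.resize(a,(480,349)),cv2.resize(b,(300,250))[:, :].copy() if 0 else cv2.copyMakeBorder(cv2.resize(b,(300,250)),0,0,0,180,0)]))
E
```

```text
t 6.82 grasp box [-0.2889 -0.1493  0.2395] yaw -64.4 F [-0.4 -0.2 -0.2] gf 0.0 w 0.0318
  shift [8.33 6.6  3.59] turn -14.95 q [ 0.12 -0.11  1.97  0.    1.28  1.24]
```

View pics/both2.png

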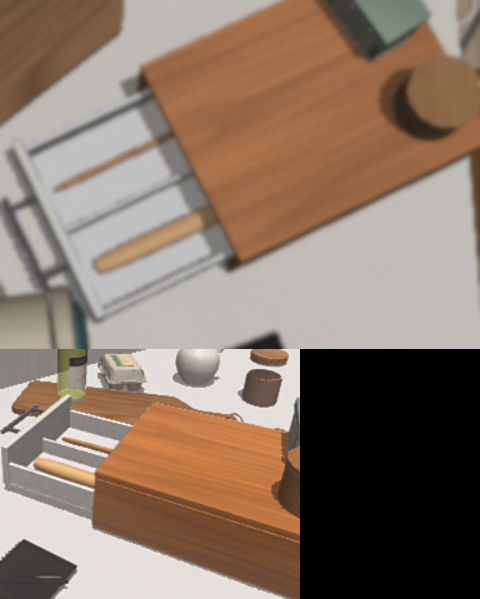

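The drawer is open. In the top crop the pin lies in the lower (-y) compartment from (98,263) to (212,215), and the spoon handle in the other from (55,187) to (170,135). Measuring the pin in both views.

```bash
python3 - <<'E'
from h import *
for n in("top","scene"):
    im=cv2.imread(f"pics/{n}2.png");P=cloud(n,np.load(f"pics/{n}2.npy"))
    hsv=cv2.cvtColor(im,cv2.COLOR_BGR2HSV)
    uu,vv=np.meshgrid(np.arange(640),np.arange(400));Q=tobox(cast(n,np.c_[uu.ravel(),vv.ravel()],.037));D=tobox(P.reshape(-1,3))
    s=(hsv[...,1].ravel()>70)&(Q[:,0]>-.18)&(Q[:,0]<-.02)&(abs(Q[:,1]+.06)<.06)&(D[:,2]<.09)
    l=cv2.connectedComponents(s.reshape(400,640).astype(np.uint8))[1].ravel();i=np.argmax(np.bincount(l[l>0]));s=l==i
    print(n,s.sum(),'x',Q[s,0].min(),Q[s,0].max(),'depth z max/med',np.nanpercentile(D[s,2],[50,95]))
    for a in np.arange(-.17,-.02,.03):
        t=s&(abs(Q[:,0]-a)<.01)
        if t.sum()>3: print(round(a,3),'ray y',Q[t,1].min().round(4),Q[t,1].max().round(4),'depth ymed',np.nanmedian(D[t,1]).round(4),'zmax',np.nanpercentile(D[t,2],90).round(4))
    # drawer front top edge: white at z~.102
    f=(D[:,2]>.095)&(D[:,2]<.11)&(hsv[...,1].ravel()<60)&(D[:,0]<-.1)&(D[:,0]>-.23)&(abs(D[:,1])<.1)&(hsv[...,2].ravel()>120)
    print('front x',np.percentile(D[f,0],[5,50,95]) if f.sum() else None)
E
```

```text
top 376 x -0.15778477509963398 -0.02062264874194649 depth z max/med [0.04988037 0.05507401]
-0.14 ray y -0.0697 -0.0483 depth ymed -0.0606 zmax 0.0519
-0.11 ray y -0.0719 -0.048 depth ymed -0.0618 zmax 0.0531
-0.08 ray y -0.0728 -0.0475 depth ymed -0.0622 zmax 0.0542
-0.05 ray y -0.0736 -0.0482 depth ymed -0.0629 zmax 0.0534
-0.02 ray y -0.0732 -0.0491 depth ymed -0.0628 zmax 0.0529
front x [-0.19192398 -0.18549464 -0.17896951]
scene 557 x -0.1712588601392179 -0.02024748877825276 depth z max/med [0.0472074  0.05270622]
-0.17 ray y -0.0664 -0.0399 depth ymed -0.0659 zmax 0.0507
-0.14 ray y -0.0777 -0.0367 depth ymed -0.0696 zmax 0.0516
-0.11 ray y -0.0781 -0.0349 depth ymed -0.071 zmax 0.0521
-0.08 ray y -0.0785 -0.0357 depth ymed -0.0717 zmax 0.0524
-0.05 ray y -0.0788 -0.0358 depth ymed -0.0727 zmax 0.0522
-0.02 ray y -0.0892 -0.0721 depth ymed -0.1412 zmax 0.0889
front x [-0.19387095 -0.18637157 -0.18167235]
```

```bash
python3 go.py -.105 -.0605 .14 25.3
```

```text
t 6.92 grasp box [-0.2884 -0.1475  0.2397] yaw -64.4 F [-0.6  0.7 -0.2] gf 0.0 w 0.0324
  shift [3.43 7.35 4.  ] turn -14.95 q [ 0.12 -0.11  1.97  0.    1.28  1.24]
```

Request:
drive_tool(
  rows=[
    [0.3,0.9,0,-1.1],
    [0.8,1.8,0,-2.2],
    [1.3,2.8,0.2,-3.3],
    [1.8,3.8,0.5,-4.4],
    [2.3,4.8,0.8,-5.5],
    [2.8,5.8,1.2,-6.6],
    [3.2,6.8,1.6,-7.7],
    [3.4,7.35,2.0,-8.8],
  ],
  grip=52,
)

```text
clock: 7.58
position: [0.4698, -0.0244, 0.1914]
ee_rot: [0.001, 0.773, 0.634, 0.001]
contact_force: [-0.1, -0.4, 0.1]
width: 0.0519
gripper_force: 0.0
```

Request:
drive_tool(
  rows=[
    [0,0,0.2,-1.1],
    [0,0,0.4,-2.2],
    [0,0,0.6,-3.3],
    [0,0,0.8,-4.4],
    [0,0,1.0,-5.5],
    [0,0,1.2,-6.1],
    [0,0,1.5,-6.1],
    [0,0,1.5,-6.1],
  ],
)

```text
clock: 8.25
position: [0.4656, -0.0221, 0.1531]
ee_rot: [-0.001, 0.538, 0.843, -0.0]
contact_force: [0.2, -0.0, 0.4]
width: 0.0517
gripper_force: 0.0
```

```bash
python3 go.py -.105 -.0605 .046 25.3; python3 - <<'E'
from h import *
im,d=eyes.get_image("scene");cv2.imwrite("pics/s3.png",cv2.resize(im[120:300,270:450,::-1],None,fx=3,fy=3))
E
```

```text
t 8.25 grasp box [-0.1054 -0.0623  0.1501] yaw 24.9 F [ 0.2 -0.   0.4] gf 0.0 w 0.0517
  shift [-0.02  0.08  4.16] turn -0.06 q [-0.2   0.2   1.88  0.    1.06 -0.63]
```

View pics/s3.png

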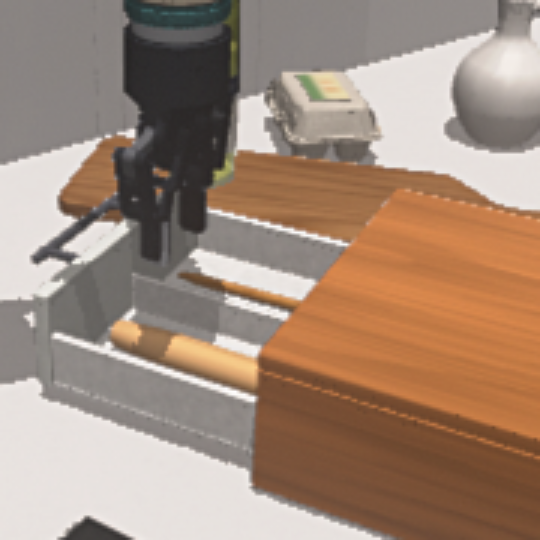

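The gripper is above the pin (pin at crop px (110,330)-(258,375)), and its jaw lies across the pin. Lowering in.

Request:
drive_tool(
  rows=[
    [0,0.05,0.6,0],
    [0,0.05,1.2,0],
    [0,0.05,1.8,0],
    [0,0.05,2.4,0],
    [0,0.05,3.0,0],
    [0,0.05,3.6,0],
    [0,0.05,3.9,0],
    [0,0.05,4.1,0],
  ],
)

```text
clock: 8.97
position: [0.4667, -0.0216, 0.0515]
ee_rot: [-0.001, 0.537, 0.843, -0.0]
contact_force: [0.2, 0.4, 0.3]
width: 0.052
gripper_force: 0.0
```

Request:
drive_tool(
  rows=[
    [0,0,0,0],
    [0,0,0,0],
    [0,0,0,0],
    [0,0,0,0],
    [0,0,0,0],
    [0,0,0,0],
    [0,0,0,0],
    [0,0,0,0],
  ],
  grip=0,
  newtons=25,
)

```text
clock: 9.63
position: [0.4671, -0.0218, 0.0527]
ee_rot: [0.0, 0.537, 0.844, 0.0]
contact_force: [-0.0, -0.6, 2.7]
width: 0.029
gripper_force: 25.5
```

```bash
python3 go.py -.105 -.0605 .126 25.3
```

```text
t 9.63 grasp box [-0.1051 -0.0608  0.0497] yaw 25.0 F [-0.  -0.6  2.7] gf 25.5 w 0.029
  shift [-0.01  0.02 -3.05] turn -0.04 q [-0.2   0.33  2.02  0.    0.8  -0.63]
```

Request:
drive_tool(
  rows=[
    [0,0,-0.2,0],
    [0,0,-0.4,0],
    [0,0,-0.6,0],
    [0,0,-0.8,0],
    [0,0,-1.0,0],
    [0,0,-1.2,0],
    [0,0,-1.4,0],
    [0,0,-1.6,0],
  ],
)

```text
clock: 10.3
position: [0.4667, -0.0217, 0.0929]
ee_rot: [0.0, 0.537, 0.844, 0.0]
contact_force: [-0.1, -0.2, -1.5]
width: 0.0285
gripper_force: 25.1
```

```bash
python3 go.py -.105 -.0605 .126 25.3; python3 - <<'E'
from h import *
im,d=eyes.get_image("scene");cv2.imwrite("pics/s4.png",cv2.resize(im[120:300,270:450,::-1],None,fx=3,fy=3))
E
```

```text
t 10.3 grasp box [-0.1054 -0.0611  0.0899] yaw 25.0 F [-0.1 -0.2 -1.5] gf 25.1 w 0.0285
  shift [-0.01  0.02 -1.45] turn -0.04 q [-0.2   0.27  1.97  0.    0.9  -0.63]
```

View pics/s4.png

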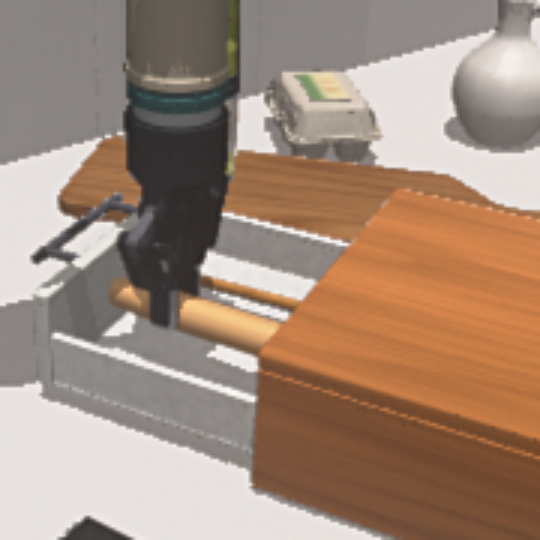

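The pin (crop px (115,290)-(280,335)) has risen in the grip, apparently near level. Continuing up gently so the far end meets the top board's underside and tips.

Request:
drive_tool(
  rows=[
    [0,0,-0.1,0],
    [0,0,-0.2,0],
    [0,0,-0.3,0],
    [0,0,-0.4,0],
    [0,0,-0.55,0],
    [0,0,-0.7,0],
    [0,0,-0.85,0],
    [0,0,-1.0,0],
  ],
  newtons=20,
)

```text
clock: 11.02
position: [0.4663, -0.0216, 0.1175]
ee_rot: [-0.0, 0.537, 0.844, -0.0]
contact_force: [-0.3, -0.3, -2.1]
width: 0.0289
gripper_force: 24.8
```

Request:
drive_tool(
  rows=[
    [0,0,-0.1,0],
    [0,0,-0.2,0],
    [0,0,-0.3,0],
    [0,0,-0.4,0],
    [0,0,-0.5,0],
    [0,0,-0.6,0],
    [0,0,-0.7,0],
    [0,0,-0.7,0],
  ],
)

```text
clock: 11.68
position: [0.467, -0.0217, 0.1353]
ee_rot: [0.0, 0.537, 0.844, 0.0]
contact_force: [0.5, 0.1, -1.8]
width: 0.029
gripper_force: 24.6
```

```bash
cat > pin.py <<'E'
import sys
from h import *
# pin pose: depth points of pale wood (not box) in both views, box frame
def pin(tag):
    for n in("scene","top"):
        im,d=eyes.get_image(n);cv2.imwrite(f"pics/{n}_{tag}.png",im[:,:,::-1])
        D=tobox(cloud(n,d).reshape(-1,3));h=cv2.cvtColor(im,cv2.COLOR_RGB2HSV).reshape(-1,3)
        s=(h[:,1]>70)&(D[:,0]<-.005)&(D[:,0]>-.5)&(abs(D[:,1]+.06)<.04)&(D[:,2]>.028)&(D[:,2]<.35)&(h[:,0]<30)&(h[:,2]>90)
        print(n,s.sum())
        if s.sum()<20: continue
        X=D[s];p=np.polyfit(X[:,0],X[:,2],1)
        print('  x',np.percentile(X[:,0],[1,99]).round(3),'surface slope',p[0].round(3),[(round(a,2),np.percentile(X[abs(X[:,0]-a)<.01][:,2],[50,95]).round(3).tolist()) for a in np.arange(-.4,0,.03) if (abs(X[:,0]-a)<.01).sum()>4])
pin(sys.argv[1])
E
python3 go.py -.105 -.0605 .126 25.3; python3 pin.py 5; python3 -c "
import cv2;cv2.imwrite('pics/s5c.png',cv2.resize(cv2.imread('pics/scene_5.png')[120:300,270:450],None,fx=3,fy=3))"
```

```text
t 11.68 grasp box [-0.1052 -0.0609  0.1323] yaw 25.0 F [ 0.5  0.1 -1.8] gf 24.6 w 0.029
  shift [-0.01  0.02  0.25] turn -0.05 q [-0.2   0.22  1.91  0.    1.01 -0.63]
scene 840
  x [-0.488 -0.01 ] surface slope 0.176 [(np.float64(-0.16), [0.138, 0.144]), (np.float64(-0.13), [0.13, 0.136]), (np.float64(-0.1), [0.129, 0.133]), (np.float64(-0.07), [0.12, 0.127]), (np.float64(-0.04), [0.113, 0.12]), (np.float64(-0.01), [0.109, 0.113])]
top 378
  x [-0.498 -0.043] surface slope 0.26 [(np.float64(-0.16), [0.141, 0.144]), (np.float64(-0.13), [0.137, 0.143]), (np.float64(-0.04), [0.115, 0.121])]
```

View pics/s5c.png

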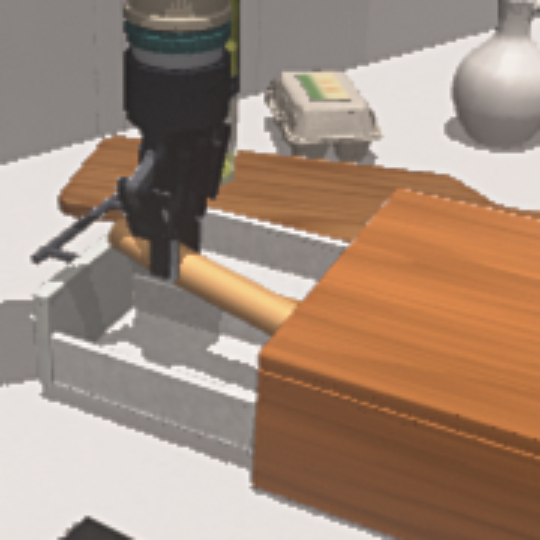

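The pin is tipped: its near end is at crop (115,235), above the front edge, and the slope is about 0.24 with the far end still under the top. Easing it out along its own slant.

Request:
drive_tool(
  rows=[
    [0.1,0,0.1,0],
    [0.4,0,0.05,0],
    [0.8,0,0,0],
    [1.2,0,-0.1,0],
    [1.6,0,-0.2,0],
    [2.0,0,-0.3,0],
    [2.4,0,-0.38,0],
    [2.8,0,-0.45,0],
  ],
  newtons=25,
)

```text
clock: 12.45
position: [0.4367, 0.0428, 0.1465]
ee_rot: [0.0, 0.537, 0.844, 0.0]
contact_force: [0.2, -0.1, -1.4]
width: 0.0289
gripper_force: 24.9
```

```bash
python3 go.py -.28 -.0605 .17 25.3; python3 pin.py 6
```

```text
t 12.45 grasp box [-0.1766 -0.0607  0.1435] yaw 25.1 F [ 0.2 -0.1 -1.4] gf 24.9 w 0.0289
  shift [ 4.14 -0.01 -1.06] turn -0.04 q [-0.06  0.16  1.95  0.    1.03 -0.5 ]
scene 1165
  x [-0.488 -0.014] surface slope 0.164 [(np.float64(-0.22), [0.146, 0.153]), (np.float64(-0.19), [0.139, 0.146]), (np.float64(-0.16), [0.136, 0.143]), (np.float64(-0.13), [0.129, 0.136]), (np.float64(-0.1), [0.122, 0.128]), (np.float64(-0.07), [0.114, 0.121]), (np.float64(-0.04), [0.107, 0.114]), (np.float64(-0.01), [0.105, 0.108])]
top 595
  x [-0.498 -0.007] surface slope 0.167 [(np.float64(-0.22), [0.153, 0.156]), (np.float64(-0.13), [0.129, 0.134]), (np.float64(-0.07), [0.118, 0.123]), (np.float64(-0.04), [0.111, 0.115]), (np.float64(-0.01), [0.104, 0.109])]
```

Request:
drive_tool(
  rows=[
    [0.5,0,-0.08,0],
    [1.0,0,-0.16,0],
    [1.5,0,-0.25,0],
    [2.0,0,-0.35,0],
    [2.5,0,-0.45,0],
    [3.1,0,-0.55,0],
    [3.7,0,-0.65,0],
    [4.3,0,-0.8,0],
  ],
)

```text
clock: 13.22
position: [0.3914, 0.1395, 0.166]
ee_rot: [0.0, 0.537, 0.843, -0.0]
contact_force: [0.2, 0.6, -1.7]
width: 0.029
gripper_force: 24.9
```

```bash
python3 go.py -.28 -.0605 .25 25.3; python3 pin.py 7;python3 -c "
import cv2;cv2.imwrite('pics/s7c.png',cv2.resize(cv2.imread('pics/scene_7.png')[100:300,230:450],None,fx=2.5,fy=2.5))"
```

```text
t 13.22 grasp box [-0.2833 -0.0602  0.163 ] yaw 25.0 F [ 0.2  0.6 -1.7] gf 24.9 w 0.029
  shift [-0.13 -0.01 -3.48] turn -0.05 q [ 0.17  0.11  1.96 -0.    1.07 -0.26]
scene 1436
  x [-0.488 -0.049] surface slope 0.138 [(np.float64(-0.34), [0.166, 0.171]), (np.float64(-0.31), [0.164, 0.169]), (np.float64(-0.28), [0.161, 0.165]), (np.float64(-0.25), [0.151, 0.159]), (np.float64(-0.22), [0.145, 0.151]), (np.float64(-0.19), [0.138, 0.144]), (np.float64(-0.16), [0.13, 0.137]), (np.float64(-0.13), [0.123, 0.13]), (np.float64(-0.1), [0.115, 0.122]), (np.float64(-0.07), [0.108, 0.115]), (np.float64(-0.04), [0.101, 0.106])]
top 899
  x [-0.496 -0.054] surface slope 0.213 [(np.float64(-0.34), [0.171, 0.176]), (np.float64(-0.31), [0.317, 0.321]), (np.float64(-0.22), [0.149, 0.155]), (np.float64(-0.19), [0.141, 0.147]), (np.float64(-0.16), [0.134, 0.139]), (np.float64(-0.13), [0.127, 0.132]), (np.float64(-0.1), [0.12, 0.124]), (np.float64(-0.07), [0.111, 0.117])]
```

View pics/s7c.png

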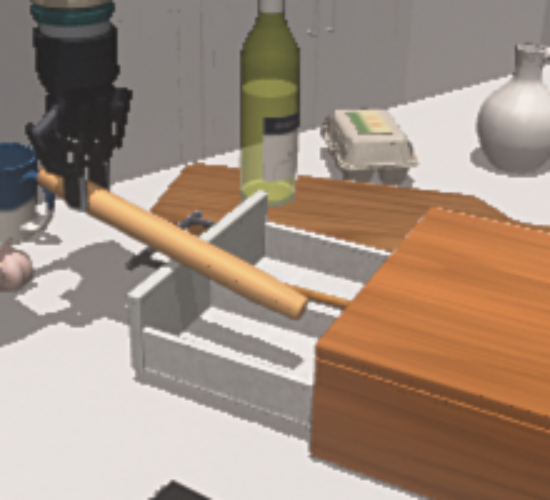

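The pin is fully out (crop (40,178)-(305,305), far end short of the box), with a slope of about 0.24 and the spoon still in the drawer. I'll level it by resting its low end lightly on the box's top.

Request:
drive_tool(
  rows=[
    [0,0,-0.6,0],
    [0,0,-1.2,0],
    [0,0,-1.8,0],
    [0,0,-2.4,0],
    [0,0,-3.0,0],
    [0,0,-3.5,0],
    [0,0,-3.8,0],
    [0,0,-4.0,0],
  ],
)

```text
clock: 13.98
position: [0.3923, 0.1386, 0.2668]
ee_rot: [0.001, 0.537, 0.843, 0.0]
contact_force: [-0.4, -0.2, -1.1]
width: 0.029
gripper_force: 25.1
```

Request:
drive_tool(
  rows=[
    [-0.4,0,0,0],
    [-1.0,0,0,0],
    [-1.6,0,0,0],
    [-2.2,0,0,0],
    [-2.8,0,0,0],
    [-3.4,0,0.3,0],
    [-3.8,0,0.7,0],
    [-4.0,0,1.2,0],
  ],
)

```text
clock: 14.65
position: [0.4347, 0.0466, 0.235]
ee_rot: [0.0, 0.538, 0.843, -0.0]
contact_force: [0.2, -0.4, -1.1]
width: 0.0284
gripper_force: 25.1
```

Request:
drive_tool(
  rows=[
    [0,0,0.3,0],
    [0,0,0.6,0],
    [0,0,0.9,0],
    [0,0,1.2,0],
    [0,0,1.5,0],
    [0,0,1.8,0],
    [0,0,2.0,0],
    [0,0,2.2,0],
  ],
)

```text
clock: 15.32
position: [0.434, 0.0488, 0.1807]
ee_rot: [0.0, 0.537, 0.844, 0.0]
contact_force: [-0.5, 1.3, 0.6]
width: 0.0288
gripper_force: 25.2
```

```bash
python3 go.py -.183 -.0605 .152 25.3; python3 pin.py 8
```

```text
t 15.32 grasp box [-0.183  -0.0605  0.1777] yaw 25.1 F [-0.5  1.3  0.6] gf 25.2 w 0.0288
  shift [-0.    0.    1.03] turn -0.04 q [-0.05  0.13  1.9   0.    1.12 -0.49]
scene 1261
  x [-0.489 -0.007] surface slope 0.263 [(np.float64(-0.22), [0.176, 0.183]), (np.float64(-0.16), [0.17, 0.177]), (np.float64(-0.13), [0.167, 0.173]), (np.float64(-0.1), [0.163, 0.169]), (np.float64(-0.07), [0.16, 0.166]), (np.float64(-0.04), [0.155, 0.162]), (np.float64(-0.01), [0.152, 0.158])]
top 658
  x [-0.497 -0.007] surface slope 0.276 [(np.float64(-0.22), [0.181, 0.183]), (np.float64(-0.13), [0.168, 0.172]), (np.float64(-0.1), [0.163, 0.167]), (np.float64(-0.07), [0.163, 0.168]), (np.float64(-0.04), [0.159, 0.164]), (np.float64(-0.01), [0.155, 0.16])]
```

Levelling works (slope is now about 0.13 with about 2 N). Finishing it, then gripping harder and lifting away.

Request:
drive_tool(
  rows=[
    [0,0,0.2,0],
    [0,0,0.4,0],
    [0,0,0.6,0],
    [0,0,0.8,0],
    [0,0,0.95,0],
    [0,0,1.0,0],
    [0,0,1.0,0],
    [0,0,1.0,0],
  ],
)

```text
clock: 16.08
position: [0.4339, 0.0485, 0.156]
ee_rot: [-0.0, 0.537, 0.844, -0.0]
contact_force: [-0.2, 1.4, -0.1]
width: 0.0288
gripper_force: 25.2
```

Request:
drive_tool(
  rows=[
    [0,0,0,0],
    [0,0,0,0],
    [0,0,0,0],
    [0,0,-0.3,0],
    [0,0,-0.8,0],
    [0,0,-1.4,0],
    [0,0,-2.1,0],
    [0,0,-2.8,0],
  ],
  newtons=60,
)

```text
clock: 16.75
position: [0.4337, 0.0484, 0.227]
ee_rot: [-0.0, 0.537, 0.844, -0.0]
contact_force: [1.0, -0.0, -1.3]
width: 0.0277
gripper_force: 62.3
```

Request:
drive_tool(
  rows=[
    [0.4,0,-0.4,0],
    [1.0,0,-0.7,0],
    [1.6,0,-1,0],
    [2.2,0,-1.2,0],
    [2.8,0,-1.2,0],
    [3.4,0,-1.2,0],
    [3.9,0,-1.2,0],
    [4.2,0,-1.2,0],
  ],
)

```text
clock: 17.42
position: [0.3882, 0.1451, 0.2561]
ee_rot: [-0.001, 0.537, 0.844, 0.0]
contact_force: [0.3, -0.2, -1.5]
width: 0.0275
gripper_force: 62.3
```

Request:
drive_tool(
  rows=[
    [0.3,0,0,0],
    [0.4,0,0,0],
    [0.4,0,0,0],
    [0.4,0,0,0],
    [0.4,0,0,0],
    [0.4,0,0,0],
    [0.4,0,0,0],
    [0.4,0,0,0],
  ],
)

```text
clock: 18.08
position: [0.3854, 0.1524, 0.256]
ee_rot: [0.0, 0.537, 0.843, -0.0]
contact_force: [0.1, -0.4, -1.0]
width: 0.0275
gripper_force: 62.3
```

```bash
python3 go.py -.183 -.0605 .152 25.3; python3 pin.py 9;python3 -c "
import cv2;cv2.imwrite('pics/s9c.png',cv2.resize(cv2.imread('pics/scene_9.png')[80:300,190:450],None,fx=2.5,fy=2.5))"
```

```text
t 18.08 grasp box [-0.2975 -0.0601  0.253 ] yaw 25.0 F [ 0.1 -0.4 -1. ] gf 62.3 w 0.0275
  shift [-4.58  0.01  4.04] turn -0.05 q [ 0.21  0.03  1.81 -0.    1.31 -0.23]
scene 1534
  x [-0.486 -0.056] surface slope 0.428 [(np.float64(-0.34), [0.248, 0.255]), (np.float64(-0.28), [0.247, 0.254]), (np.float64(-0.25), [0.245, 0.253]), (np.float64(-0.22), [0.243, 0.252]), (np.float64(-0.19), [0.243, 0.251]), (np.float64(-0.16), [0.241, 0.249]), (np.float64(-0.13), [0.241, 0.248]), (np.float64(-0.1), [0.239, 0.247]), (np.float64(-0.07), [0.237, 0.244])]
top 983
  x [-0.496 -0.058] surface slope 0.491 [(np.float64(-0.34), [0.251, 0.256]), (np.float64(-0.25), [0.251, 0.255]), (np.float64(-0.22), [0.249, 0.254]), (np.float64(-0.19), [0.249, 0.253]), (np.float64(-0.16), [0.247, 0.251]), (np.float64(-0.13), [0.247, 0.251]), (np.float64(-0.1), [0.245, 0.249]), (np.float64(-0.07), [0.243, 0.247])]
```

View pics/s9c.png

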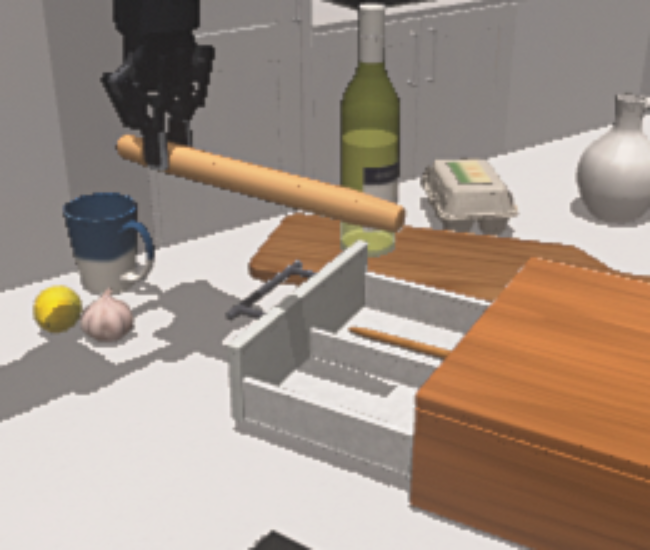

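The pin (crop (118,148)-(405,215)) is held level at z of about 0.237, all of it in front of the box. The drawer is open with the spoon in it, and the mug, lemon and garlic look untouched.

```bash
python3 -c "
from rig import order
print(order.sign_off())"
```

```text
the job is handed in; nothing more can be done
None
```

The job is handed in, with no verdict returned: the gripper holds the rolling pin still and nearly level (about 0.03 rad) at z ≈ 0.24 m in front of the box, the drawer is open with the spoon in it, and the mug, lemon and garlic look untouched.

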